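# Load a flanged dispensing barrel into its slotted bracket

### The arm

A 6-joint arm with a two-finger parallel gripper is mounted at the origin on a cart in front of the work surface, level with it; the furniture and walls round the work are solid. World frame = base frame: x ahead of the robot, y to its left, z up, the work surface at z = 0. Lengths are in m, angles in degrees, forces in N, time in s.
With the tool pointing down it reaches from about 0.375 to 0.925 m from the base axis. Payload 5.7 kg.
Tool frame: the origin (TCP) lies at the very end of the fingers, on their centre line; the grasp point (between the pads) lies robot.pinch_z behind it (robot.pinch_z is the distance from the TCP to the grasp point, in m); z points along the fingers, y is the line along which they close (so a half turn about z gives the same grasp; the last joint's range is limited). The gripper opens to 85 mm and grips with 20 to 120 N. Pads are 22 mm wide; open, the fingers measure 114 mm over their backs; the gripper's body (76 mm by 85 mm) begins 54 mm behind the grasp point. The pads swing forward as they close: fully open they stand 13 mm farther back than shut.
Start: joints at [-72.886, 20.558, 86.54, -0, 72.909, -6.595], TCP at [0.241, -0.549, 0.231] pointing down, gripper open.
Joint ranges: [-170.27, 170.27], [-57.76, 135], [12.27, 136.19], [-55.21, 235.2], [11.17, 155.16], [-170.74, 170.74]. Speed limits (degrees/s): [136.94, 136.94, 180, 180, 180, 180].

### API

Orientations are given as [roll, pitch, yaw] about the fixed x, y, z axes, in that order (R = Rz(yaw) Ry(pitch) Rx(roll)).
In Python, from workcell import robot gives the robot as it stands. The module is installed in compiled form; this text tells all that it offers.
- The arm moves only by the tool step_arm, never from a script. Its argument "increments" is text: rows parted by semicolons, each of 7 numbers parted by spaces: the opening in per cent of the stroke, from 0 (shut) to 100 (fully open), then the shift along the tool's x, y, z in units of 0.6 m (1.0 is 0.6 m), then the turn, a rotation vector about the tool's x, y, z in units of 180 degrees (1.0 is 180 degrees). A call has 1 to 5 rows; each row is the pose to reach, as a shift and turn from the pose commanded when the call began, along the tool's axes at that moment, turning the shorter way round; what a row does not reach only later rows make up. A row lasts 1/8 s, in which the tool goes at most 62.5 mm and 10.7 degrees, less where a joint would pass 70% of its speed; a pose out of reach is approached as far as the arm can. A call with a number of a shift or a turn outside -1 to 1 is refused whole. A call with a gripper value outside its range is refused whole. The fingers move at their own pace and stop on an object; the grip force is fixed at half the most. Time passes only in rows, so rows that repeat a pose let the fingers close. It gives the time, the measured TCP pose, the force, the opening and the grip force at its end, in the units of the state.
- robot.state(): the state, without advancing time (a new reading comes with each control period).
- robot.grab_frame(name): name is "scene" or "side" or "wrist"; returns the picture (480x640x3 uint8, blue, green, red); there is no depth.
- robot.camera_info(name): a dict with "K" (3x3 intrinsics, pixels), "R" (3x3) and "t" (3): a world point X has camera coordinates R X + t; the wrist camera has in their place "hand_eye" (4x4, takes a point from camera to tool coordinates, whose origin is the TCP and whose axes are the flange's). Camera axes: x right, y down, z forward; pixel columns grow to the right and rows downward; lengths in m; the calibration is good to about 2 mm. The wrist camera is an equidistant fisheye: a pixel r from the principal point sees the ray r / f radians off the axis. A picture is of the moment at which its call begins: read the wrist's pose just before it. camera_info takes no time and is no camera call.
- robot.hand_in(): hands the job in; it is judged then, once.
The state is a dict: "t": time; "qpos": joint angles; "joint_vel": joint speeds; "tau": joint torques, N m; "eef_pos": TCP position; "eef_rot": TCP orientation; "force": force on the tool from outside, world axes, zero at the start; "wrist_torque": the same for the moment, N m; "opening": finger opening in m; "grip_force": force on a finger pad.
Only numpy, scipy, OpenCV 4.12 (cv2) and the standard library are available. Lean on these libraries where they do the work, as an engineer would, in place of code of your own. Each camera call takes 0.05 s, during which the arm holds its last target. There are 200 camera calls.

### The job

Take the amber dispensing barrel with the orange cap out of the rack and load it in the blue-topped bracket: slide it sideways into the slot with its flange running in the channel between the slotted plate and the blue keeper, until it is fully home against the depth stop with the red home pin pressed in. Work gently and stop as soon as it is home, since a push of more than about 20 N harms the bracket; let go, and leave the blue-capped barrel, the tin and the loupe as they are.

Things in the scene. Friction and masses are not known exactly. Their poses are not given: they have to be found in the camera images.
- amber_cap (a point): Centre of the orange grip cap (24 mm diameter, 36 mm tall) of the amber barrel, the one to load. It hangs upright, nozzle down, in a rack hole; round about its z axis (up), 132 mm tall, 80 g, rigid. Grasp the cap from above. Flange underside 42 mm below this point; nozzle tip 114 mm below.
- amber_flange (a point): Centre of the underside of the amber barrel's flange, 42 mm below the cap centre on the axis. Flange: 40 mm diameter, 6 mm thick. Above it a black neck, 14 mm diameter, 18 mm long, up to the cap; below it the barrel, 22 mm diameter for 57 mm, then a thin nozzle of 15 mm.
- amber: The amber barrel as a whole; origin at the nozzle's tip, z up along its axis.
- rack: Grey barrel rack, fixed, 80 x 180 x 85 mm, origin at the centre of its underside. Two 27 mm holes in its top (85 mm up) at y = +42 and -42 mm in its frame; each holds one barrel, hanging by its flange. The amber one may be in either. A barrel must rise 75 mm to leave its hole, 135 mm to pass over the other one (cap top 145 mm up).
- blue_cap (a point): Centre of the cap of the second barrel (same shape, white with a blue cap), in the other rack hole. Leave it alone.
- bracket: Fixed bracket, 132 x 110 mm, 128 mm high at most; origin on the bench under the slot line. Its +x is the direction in which the barrel is slid in; the slot's mouth faces -x. Slotted bare-metal plate: 8 mm thick, upper face 110 mm up; slot along x centred on y = 0, 25 mm wide (1.5 mm play each side of the barrel), flared to about 43 mm at the mouth at x = -73 mm.
- slot_entry (a point): Point on the slot line at the plate's upper face, at bracket x = -48 mm; axes as the bracket's. The plate is bare (open above) from x = -73 to -31 mm: a landing lip. A flange with its underside's centre here is just short of the keeper. Two steel spring balls (y = +-17.5 mm) stand 2 mm proud of the lip under it and sink under 2 to 3 N each, so that a flange being lowered is felt 2 mm above the plate.
- keeper_edge (a point): Point on the slot line at the level of the blue keeper's underside, 8.5 mm above the slotted plate, at bracket x = -22 mm, where the keeper begins (a turned-up lead-in lip reaches to x = -31 mm). From here on the 6 mm flange runs in the 8.5 mm high channel. Keeper 6 mm thick, top 124.5 mm above the bench, with its own 18 mm slot for the neck.
- slot_zero (a point): Point on the slot line at the plate's upper face, at bracket x = 0. The rigid depth stop under the keeper is set differently each time: the flange's centre is home 0 to 22 mm beyond this point (+x). Two spring pressers (2 N each, at x = 11, y = +-14.5 mm) drag on the flange with a few N before that and hold it where it is left; home is felt as a steep rise beyond this drag.
- home_pin (a joint): Light spring-loaded red pin in the face of the depth stop, pushed by the flange: 0 = fully out, 0.004 (m) = flush with the stop, that is, the barrel fully home. Force about 1 N.
- tin: White round tin, 66 mm diameter, 40 mm high, loose bystander; origin at its underside.
- loupe: Black loupe, 39 mm diameter, 42 mm high, loose bystander; origin at its underside.
Not all that is in view belongs to the job. Of the things that look like the amber, the smallest one is meant.

How it is judged (in metres and radians):
On the way, in this order (a step that is already met when the one before it is completed fails the run):
1. the amber barrel is lifted clear of the rack (height (world z) of amber_flange above 0.14 m), for 0.1 s.
2. its flange has entered the channel under the keeper from the slot's mouth (x of amber_flange in the frame of slot_zero between -0.03 and 0.026 m and y of amber_flange in the frame of slot_zero between -0.004 and 0.004 m and z of amber_flange in the frame of slot_zero between -0.003 and 0.005 m), for 0.1 s.
At the end, for the whole second after the job is handed in: The amber barrel stands upright (within 0.08 rad) in the bracket's slot with its flange in the channel under the keeper, home against the depth stop (home pin pressed at least 2.5 of its 4 mm), at rest and released (value of joint home_pin above 0.0025 m and x of amber_flange in the frame of slot_zero between -0.003 and 0.026 m and y of amber_flange in the frame of slot_zero between -0.004 and 0.004 m and z of amber_flange in the frame of slot_zero between -0.003 and 0.004 m and angle between amber's own z axis and vertical below 0.08 rad and linear speed of amber below 0.01 m/s); the robot touches nothing.
It fails at once if the amber barrel is pressed against the bracket with more than 25 N (contact force between amber and bracket above 25 N).
It fails at once if the blue-capped barrel is moved more than 20 mm (distance of blue_cap from where it was at the start of the episode above 0.02 m).
It fails at once if the tin is moved more than 20 mm (distance of tin from where it was at the start of the episode above 0.02 m).
It fails at once if the loupe is moved more than 20 mm (distance of loupe from where it was at the start of the episode above 0.02 m).
It also fails if it takes over 70 s, if anything falls off the work surface, if the arm or the gripper's body presses on something with over 40 N, if the wrist force passes 120 N, or if a joint passes its speed limit or range.

## Working session

There is one attempt and no reset: what is moved stays moved. The work goes in short steps, Python scripts to look and compute and a tool call to move; the robot and the scene stay as the last step left them, time stands still between calls to the robot, and variables do not carry over. Pictures are saved under pics/ and viewed, at most 10 in all, crops included, and the job is handed in when it is done.

Besides the shell and the picture viewer there is one more tool, called after ">>>" by a JSON object that holds its "op" and its "data", one argument or row to a line. step_arm: Moves the arm, as the interface text tells. Its arguments: {"type":"object","properties":{"increments":{"type":"string"}},"required":["increments"]}

```bash
mkdir -p pics; python3 - <<'E'
from workcell import robot
import cv2,numpy as np
s=robot.state();print(s,robot.pinch_z)
for n in("scene","side","wrist"):
    im=robot.grab_frame(n);cv2.imwrite(f"pics/{n}0.png",im);c=robot.camera_info(n);print(n,{k:np.round(v,4).tolist() if not isinstance(v,str) else v for k,v in c.items()})
E
```

```text
{'t': 0.0, 'qpos': array([-7.28863760e+01,  2.05977244e+01,  8.65973627e+01, -1.40590313e-04,
        7.29097735e+01, -6.59426835e+00]), 'joint_vel': array([ 0.00463026, -0.00352384, -0.03901697, -0.05080947, -0.02482087,
       -0.04974847]), 'tau': array([ 1.30816330e-03, -5.27617943e+01, -2.78620094e+01,  7.47141826e-05,
        1.33901811e-02,  1.66478867e-05]), 'eef_pos': array([ 0.24104247, -0.54872073,  0.23046658]), 'eef_rot': array([-1.79895818e+02, -1.19085325e-02,  2.37079230e+01]), 'force': array([ 0.01762482,  0.33004495, -0.61093305]), 'wrist_torque': array([-0.00618723, -0.04114826,  0.01260647]), 'grip_force': 0.0, 'opening': 0.08540951784724875} 0.0187
scene {'K': [[550.6486, 0.0, 319.5966], [0.0, 550.6486, 230.5475], [0.0, 0.0, 1.0]], 'R': [[-0.6768, -0.7362, -0.0031], [-0.3622, 0.3366, -0.8692], [0.6409, -0.5871, -0.4945]], 't': [0.3957, 0.2859, 1.1317]}
side {'K': [[515.2081, 0.0, 321.1757], [0.0, 515.2081, 240.9969], [0.0, 0.0, 1.0]], 'R': [[0.9839, -0.1787, -0.0083], [-0.1192, -0.6203, -0.7752], [0.1334, 0.7637, -0.6316]], 't': [-0.5584, 0.1562, 1.0149]}
wrist {'K': [[371.6483, 0.0, 323.9359], [0.0, 371.6483, 236.5173], [0.0, 0.0, 1.0]], 'hand_eye': [[0.0003, -0.9495, -0.3137, 0.0814], [1.0, -0.0, 0.0011, -0.001], [-0.0011, -0.3137, 0.9495, -0.1421], [0.0, 0.0, 0.0, 1.0]]}
```

View pics/scene0.png

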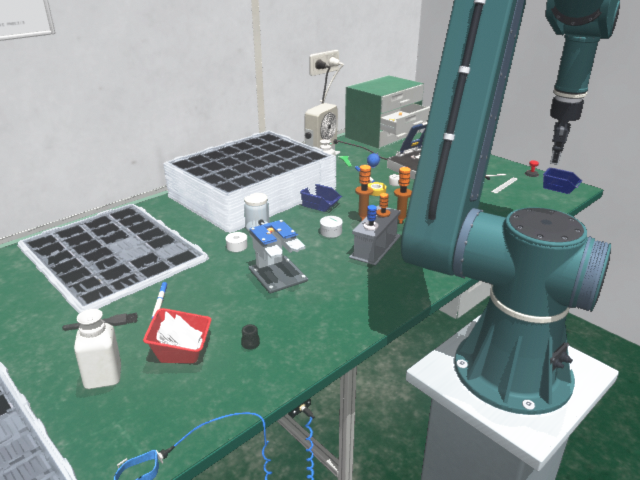

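View pics/side0.png

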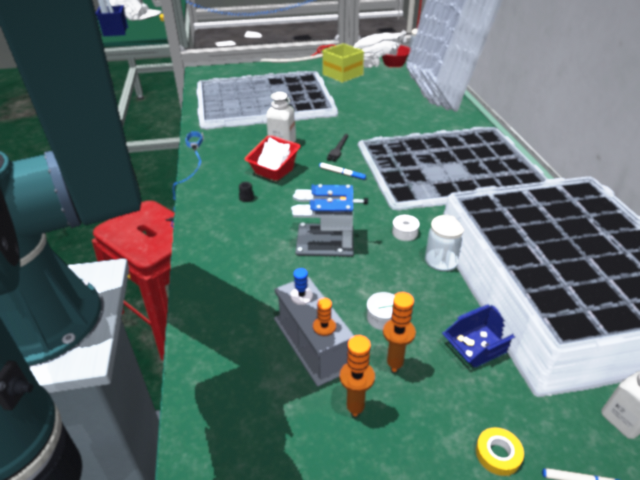

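The scene picture shows the bracket at about (277,250), the rack at (375,240) with the small amber at (383,205), and two larger lookalikes behind it. The side picture shows the amber cap at (324,307), the blue cap at (301,281) and the bracket at (325,220). I'll enlarge both views.

```bash
python3 - <<'E'
import cv2,numpy as np
a=cv2.imread("pics/side0.png")[170:260,270:390];b=cv2.imread("pics/scene0.png")[210:300,230:350]
c=cv2.imread("pics/side0.png")[260:400,260:430];d=cv2.imread("pics/scene0.png")[160:270,340:430]
r=lambda i,w,h:cv2.resize(i,(w,h),interpolation=cv2.INTER_CUBIC)
cv2.imwrite("pics/c1.png",np.hstack([r(a,400,300),r(b,400,300)]))
big=np.zeros((300,800,3),np.uint8);x=r(c,364,300);y=r(d,245,300);big[:,:364]=x;big[:,400:645]=y
cv2.imwrite("pics/c1.png",np.vstack([np.hstack([r(a,400,300),r(b,400,300)]),big]))
E
```

```text
(no output)
```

View pics/c1.png

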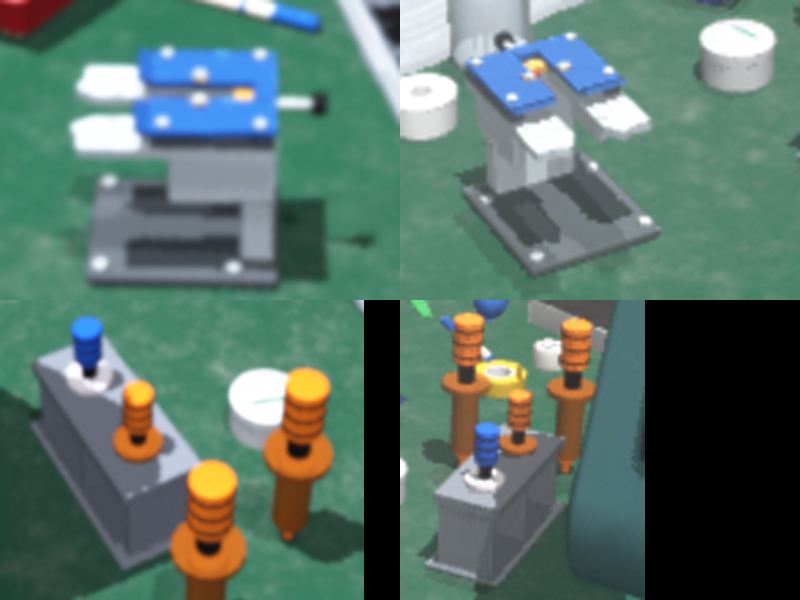

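The crops show the bracket mouth facing image-left in the side view, so the slot runs roughly along world +x. The amber sits in the near rack hole and the big lookalikes stand outside the rack. Next I triangulate.

```bash
cat > h.py <<'E'
from workcell import robot
import cv2,numpy as np
from scipy.spatial.transform import Rotation as Ro
def ray(n,u,v):
    c=robot.camera_info(n);d=np.linalg.inv(c["K"])@[u,v,1.];R=np.array(c["R"]);return -R.T@c["t"],R.T@d
def plane(n,u,v,z):
    o,d=ray(n,u,v);return o+d*(z-o[2])/d[2]
def tri(a,b):
    (o,d),(p,e)=ray("scene",*a),ray("side",*b)
    s=np.linalg.lstsq(np.c_[d,-e],p-o,rcond=None)[0];P,Q=o+d*s[0],p+e*s[1];return (P+Q)/2,np.linalg.norm(P-Q)
def blobs(im,lo,hi,roi,amin=20):
    x0,y0,x1,y1=roi;h=cv2.cvtColor(im[y0:y1,x0:x1],cv2.COLOR_BGR2HSV)
    m=cv2.inRange(h,np.array(lo),np.array(hi));n,l,st,ce=cv2.connectedComponentsWithStats(m)
    return [(st[i,4],(st[i,:4]+[x0,y0,0,0]).tolist(),ce[i]+[x0,y0]) for i in range(1,n) if st[i,4]>=amin],m
def wray(st,u,v):
    "wrist pixel -> world origin, dir"
    c=robot.camera_info("wrist");K=np.array(c["K"]);a=np.array([u-K[0,2],v-K[1,2]])/K[0,0];r=np.hypot(*a)
    d=np.array([*(a/r*np.sin(r)),np.cos(r)]);H=np.array(c["hand_eye"])
    R=Ro.from_euler('xyz',st["eef_rot"],degrees=True).as_matrix()
    return st["eef_pos"]+R@H[:3,3],R@H[:3,:3]@d
def wplane(st,u,v,z):
    o,d=wray(st,u,v);return o+d*(z-o[2])/d[2]
def wproj(st,X):
    c=robot.camera_info("wrist");K=np.array(c["K"]);H=np.array(c["hand_eye"])
    R=Ro.from_euler('xyz',st["eef_rot"],degrees=True).as_matrix()
    p=H[:3,:3].T@(R.T@(np.array(X)-st["eef_pos"])-H[:3,3]);q=np.hypot(p[0],p[1]);t=np.arctan2(q,p[2])
    return K[:2,2]+K[0,0]*t*p[:2]/q
E
python3 - <<'E'
from h import *
np.set_printoptions(precision=4,suppress=True)
sc=cv2.imread("pics/scene0.png");sd=cv2.imread("pics/side0.png")
O=((5,120,90),(22,255,255));B=((100,130,60),(125,255,255))
for nm,im,roi in(("sc",sc,(340,190,400,250)),("sd",sd,(285,260,340,345))):
    for c,k in((O,"o"),(B,"b")):
        for b in blobs(im,*c,roi,15)[0]:print(nm,k,b)
print(tri((383.7,200.8),(324.5,309.5)))
print("blue",tri((340+86.5/2.72,160+144/2.72),(260+88/2.141,260+44/2.141)))
for nm,im,roi in(("scene",sc,(240,210,310,260)),("side",sd,(300,175,365,215))):
    m=blobs(im,*B,roi)[1];c=max(cv2.findContours(m,0,2)[0],key=cv2.contourArea)
    r=cv2.boxPoints(cv2.minAreaRect(c))+roi[:2]
    P=np.array([plane(nm,*p,.1245)[:2] for p in (c[:,0]+roi[:2])]).astype(np.float32)
    print(nm,cv2.minAreaRect(P))
E
```

```text
sc o (np.int32(387), [356, 190, 32, 30], array([371.2506, 199.6615]))
sc o (np.int32(50), [394, 190, 6, 19], array([397.62, 196.48]))
sc o (np.int32(66), [377, 210, 13, 7], array([383.2424, 213.0606]))
sc b (np.int32(108), [368, 205, 8, 16], array([371.537 , 212.0463]))
sd o (np.int32(515), [313, 298, 23, 38], array([323.9087, 319.299 ]))
sd b (np.int32(280), [293, 268, 15, 25], array([300.2821, 278.5536]))
(array([ 0.5369, -0.1955,  0.1261]), np.float64(0.0049326624003342675))
blue (array([ 0.5096, -0.1183,  0.1258]), np.float64(0.0035275932748392216))
scene ((0.6113306879997253, 0.1339990496635437), (0.09069136530160904, 0.08916503936052322), 77.40723419189453)
side ((0.6137847304344177, 0.13022387027740479), (0.09951812773942947, 0.09427490085363388), 78.97615051269531)
```

```bash
python3 - <<'E'
from h import *
np.set_printoptions(precision=4,suppress=True)
print("d1",plane("side",357,413,0),"d2",plane("side",394.5,370.7,0))
print("sc",plane("scene",363,329-110,0),plane("scene",401,331-110,0))
for a in((365,176),(404,177)):
  for b in((358.5,345),(403,300)):print(a,b,tri(a,b))
print("tins",plane("side",382,312,.02),plane("side",405,228,.01),"loupe",plane("side",246,192,.02))
s=robot.state();R=Ro.from_euler('xyz',s["eef_rot"],degrees=True).as_matrix()
for y in(-71,109):
  R2=Ro.from_euler('xyz',[180,0,y],degrees=True).as_matrix()
  print(y,R.T@(np.array([.537,-.195,.30])-s["eef_pos"])/.6,Ro.from_matrix(R.T@R2).as_rotvec()/np.pi)
E
```

```text
d1 [ 0.5703 -0.3153  0.    ] d2 [ 0.6553 -0.2454  0.    ]
sc [ 0.6569 -0.2483  0.    ] [ 0.5688 -0.3242  0.    ]
(365, 176) (358.5, 345) (array([ 0.6115, -0.2503,  0.1332]), np.float64(0.0814860372433575))
(365, 176) (403, 300) (array([ 0.6528, -0.2338,  0.1572]), np.float64(0.019343341555256324))
(404, 177) (358.5, 345) (array([ 0.5642, -0.3069,  0.1577]), np.float64(0.012707711338275397))
(404, 177) (403, 300) (array([ 0.5994, -0.2933,  0.1847]), np.float64(0.10552543210024462))
tins [ 0.6651 -0.1225  0.02  ] [0.7939 0.1364 0.01  ] loupe [0.4341 0.3465 0.02  ]
-71 [ 0.6887 -0.3418 -0.115 ] [-0.0004  0.0003  0.5262]
109 [ 0.6887 -0.3418 -0.115 ] [-0.0003 -0.0004 -0.4738]
```

>>> {"op": "step_arm", "data": {
  "increments": "100 0 0 -0.1 0 0 -0.03; 100 0.3 -0.15 -0.115 0 0 -0.2; 100 0.5 -0.25 -0.115 0 0 -0.3; 100 0.6887 -0.3418 -0.115 0 0 -0.4738; 100 0.6887 -0.3418 -0.115 0 0 -0.4738"
}}

```text
t: 0.78
eef_pos: [0.4022, -0.3558, 0.2972]
eef_rot: [180.0, -0.0, 72.4]
force: [0.3, -0.4, -0.5]
opening: 0.0851
grip_force: 0.0
```

```bash
cat >> h.py <<'E'
np.set_printoptions(precision=4,suppress=True)
def go(x,y,z,yaw):
    s=robot.state();R=Ro.from_euler('xyz',s["eef_rot"],degrees=True).as_matrix()
    R2=Ro.from_euler('xyz',[180,0,yaw],degrees=True).as_matrix()
    print("go",R.T@(np.array([x,y,z])-s["eef_pos"])/.6,Ro.from_matrix(R.T@R2).as_rotvec()/np.pi)
def st():
    s=robot.state();print({k:np.round(s[k],4) for k in("t","eef_pos","eef_rot","force","opening","grip_force")});return s
E
python3 -c "
from h import *
st();go(.537,-.195,.30,109)"
```

```text
{'t': np.float64(0.775), 'eef_pos': array([ 0.4022, -0.3558,  0.2972]), 'eef_rot': array([179.9986,  -0.008 ,  72.4082]), 'force': array([ 0.2692, -0.3789, -0.4636]), 'opening': np.float64(0.0851), 'grip_force': np.float64(0.0)}
go [ 0.3233  0.1331 -0.0046] [ 0.     -0.     -0.2033]
```

>>> {"op": "step_arm", "data": {
  "increments": "100 0.3233 0.1331 -0.0046 0 0 -0.2033; 100 0.3233 0.1331 -0.0046 0 0 -0.2033; 100 0.3233 0.1331 -0.0046 0 0 -0.2033; 100 0.3233 0.1331 -0.0046 0 0 -0.2033; 100 0.3233 0.1331 -0.0046 0 0 -0.2033"
}}

```text
t: 1.4
eef_pos: [0.5377, -0.1959, 0.2997]
eef_rot: [-180.0, -0.0, 108.8]
force: [-0.8, -0.4, -0.2]
opening: 0.0853
grip_force: 0.0
```

```bash
python3 - <<'E'
from h import *
s=st();im=robot.grab_frame("wrist");cv2.imwrite("pics/w1.png",im)
print(wproj(s,[.537,-.195,.145]),wproj(s,[.51,-.118,.145]),wproj(s,[.613,.132,.1245]))
for b in blobs(im,(5,120,90),(22,255,255),(0,0,640,480),100)[0]:print(b)
E
```

```text
{'t': np.float64(1.4), 'eef_pos': array([ 0.5377, -0.1959,  0.2997]), 'eef_rot': array([-179.9795,   -0.0377,  108.8309]), 'force': array([-0.8029, -0.4451, -0.1557]), 'opening': np.float64(0.0853), 'grip_force': np.float64(0.0)}
[322.5455 216.1274] [321.6124 116.3223] [508.743  -71.2152]
(np.int32(1339), [303, 182, 40, 48], array([322.2562, 204.5459]))
(np.int32(2049), [390, 245, 53, 72], array([412.5398, 277.6418]))
(np.int32(2260), [287, 276, 51, 92], array([311.142 , 318.0155]))
(np.int32(374), [415, 300, 30, 34], array([424.5027, 314.1471]))
(np.int32(108), [398, 359, 36, 12], array([416.787 , 362.9537]))
```

View pics/w1.png

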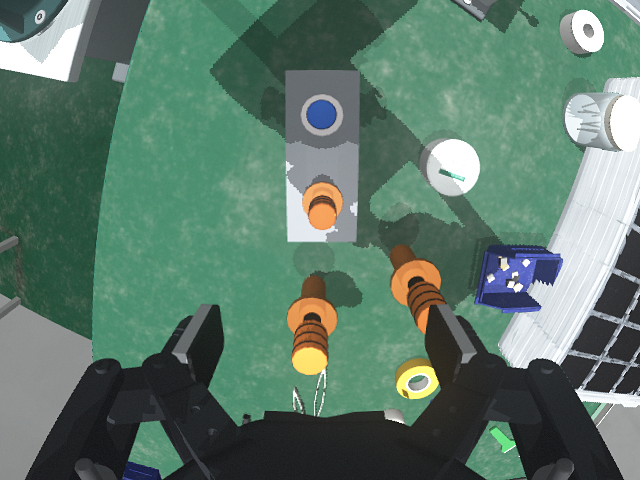

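The wrist view shows the amber cap top at about (322,216), where I predicted it. The blue cap is at (322,116) and the lookalikes are at (311,318) and (412,278), clear of the fingers. I descend and grip.

>>> {"op": "step_arm", "data": {
  "increments": "100 0 -0.001 0.08 0 0 0; 100 0 -0.001 0.18 0 0 0; 100 0 -0.001 0.27 0 0 0; 100 0 -0.001 0.32 0 0 0; 100 0 -0.001 0.32 0 0 0"
}}

```text
t: 2.08
eef_pos: [0.5336, -0.1979, 0.1058]
eef_rot: [-179.7, -0.2, 108.5]
force: [-1.2, 0.0, 0.8]
opening: 0.0858
grip_force: 0.0
```

>>> {"op": "step_arm", "data": {
  "increments": "0 0 0 0 0 0 0; 0 0 0 0 0 0 0; 0 0 0 0 0 0 0; 0 0 0 0 0 0 0; 0 0 0 0 0 0 0"
}}

```text
t: 2.7
eef_pos: [0.537, -0.198, 0.1093]
eef_rot: [179.9, 0.1, 108.7]
force: [-1.2, -0.1, 7.0]
opening: 0.0226
grip_force: 58.4
```

>>> {"op": "step_arm", "data": {
  "increments": "0 0 0 -0.03 0 0 0; 0 0 0 -0.07 0 0 0; 0 0 0 -0.13 0 0 0; 0 0 0 -0.2 0 0 0; 0 0 0 -0.26 0 0 0"
}}

```text
t: 3.32
eef_pos: [0.5365, -0.1975, 0.2659]
eef_rot: [180.0, 0.0, 108.7]
force: [0.2, -0.1, -1.2]
opening: 0.0224
grip_force: 58.8
```

```bash
python3 - <<'E'
from h import *
s=st();im=robot.grab_frame("wrist");cv2.imwrite("pics/w2.png",im)
go(.53,.15,.27,78)
E
```

```text
{'t': np.float64(3.325), 'eef_pos': array([ 0.5365, -0.1975,  0.2659]), 'eef_rot': array([179.9603,   0.0375, 108.6882]), 'force': array([ 0.2004, -0.1355, -1.2387]), 'opening': np.float64(0.0224), 'grip_force': np.float64(58.7514)}
go [ 0.5552  0.1723 -0.0008] [0.0024 0.0014 0.1705]
```

View pics/w2.png

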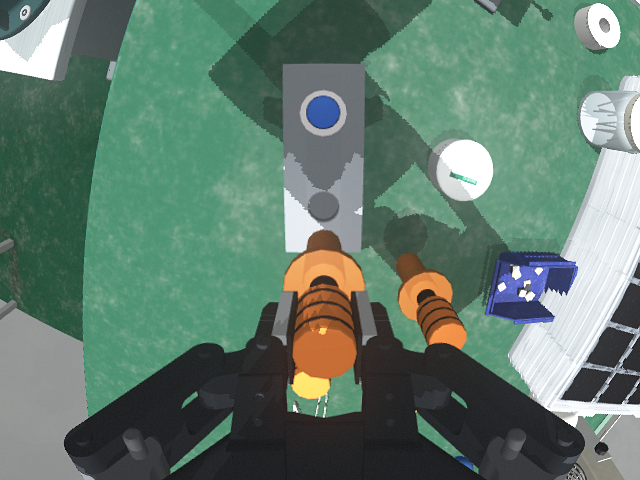

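The barrel is gripped upright: flange centred at (323,270), rack hole empty at (323,205), blue cap undisturbed. I carry it to the bracket mouth.

>>> {"op": "step_arm", "data": {
  "increments": "0 0.08 0.02 0 0 0 0.03; 0 0.18 0.06 -0.003 0 0 0.08; 0 0.28 0.1 -0.003 0.0012 0.0007 0.12; 0 0.36 0.12 -0.003 0.0024 0.0014 0.15; 0 0.44 0.14 -0.003 0.0024 0.0014 0.1705"
}}

```text
t: 4.0
eef_pos: [0.5311, 0.0814, 0.266]
eef_rot: [-179.5, -0.1, 77.9]
force: [1.2, 0.4, -1.3]
opening: 0.0229
grip_force: 58.8
```

```bash
python3 -c "
from h import *
st();go(.50,.14,.27,78)"
```

```text
{'t': np.float64(4.0), 'eef_pos': array([0.5311, 0.0814, 0.266 ]), 'eef_rot': array([-179.5339,   -0.1433,   77.881 ]), 'force': array([ 1.2027,  0.4437, -1.3489]), 'opening': np.float64(0.0229), 'grip_force': np.float64(58.7554)}
go [ 0.0846 -0.0712 -0.0059] [-0.0026 -0.0008 -0.0007]
```

>>> {"op": "step_arm", "data": {
  "increments": "0 0.0846 -0.0712 -0.006 0 0 0; 0 0.0846 -0.0712 -0.006 0 0 0; 0 0.0846 -0.0712 -0.006 0 0 0; 0 0.0846 -0.0712 -0.006 0 0 0; 0 0.0846 -0.0712 -0.006 0 0 0"
}}

```text
t: 4.62
eef_pos: [0.5009, 0.1367, 0.2698]
eef_rot: [-179.5, -0.1, 77.9]
force: [0.7, -0.0, -1.4]
opening: 0.0226
grip_force: 59.0
```

```bash
python3 - <<'E'
from h import *
s=st();im=robot.grab_frame("wrist");cv2.imwrite("pics/w3.png",im)
np.save("s3.npy",s,allow_pickle=True)
print(wproj(s,[.613,.132,.1245]))
E
```

```text
{'t': np.float64(4.625), 'eef_pos': array([0.5009, 0.1367, 0.2698]), 'eef_rot': array([-179.5236,   -0.1202,   77.8806]), 'force': array([ 0.6525, -0.0448, -1.3693]), 'opening': np.float64(0.0226), 'grip_force': np.float64(58.976)}
[459.1008 200.0593]
```

View pics/w3.png

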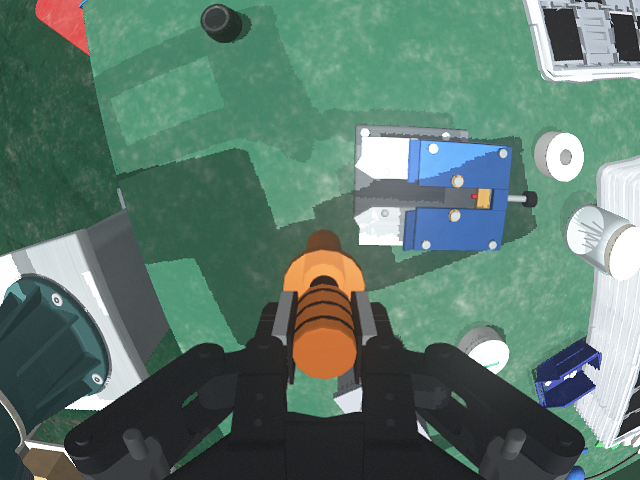

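The bracket is at (430,195), keeper from x about 405 to 510, slot running horizontally near v=195, with the red pin and orange stop at (480,198). I'll enlarge it for measuring.

```bash
python3 - <<'E'
from h import *
im=cv2.imread("pics/w3.png")
cv2.imwrite("pics/c3.png",cv2.resize(im[120:256,345:545],(800,544),interpolation=cv2.INTER_CUBIC))
E
```

```text
(no output)
```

View pics/c3.png

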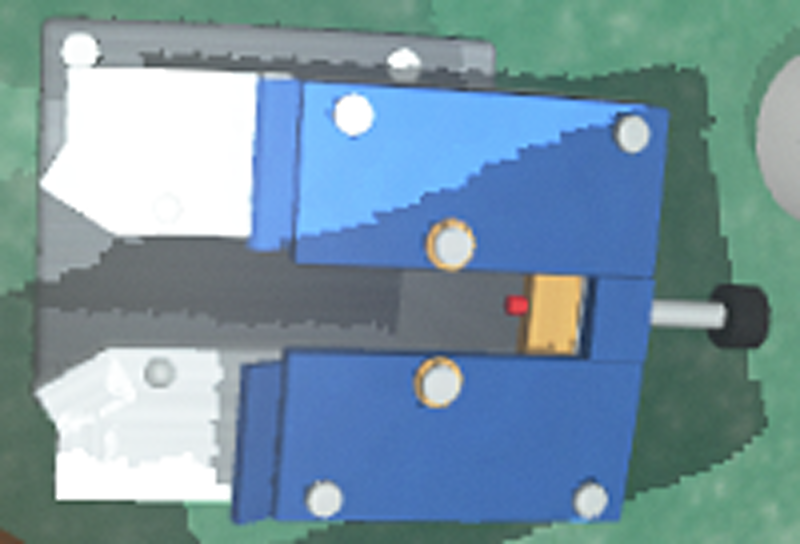

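```bash
python3 - <<'E'
from h import *
s=np.load("s3.npy",allow_pickle=True).item()
F={"balls":((168,209),(160,372),.111),"press":((453,245),(439,382),.128),"scrF":((354,115),(325,498),.127),"scrR":((633,133),(591,500),.127),
"keepF":((297,264),(284,350),.1245),"keepSlR":((597,276),(588,358),.1245),"lipF":((108,236),(106,349),.110),"lipTip":((42,186),(36,393),.110)}
M={}
for k,(a,b,z) in F.items():
    p,q=[wplane(s,(x+.5)/4-.5+345,(y+.5)/4-.5+120,z)[:2] for x,y in(a,b)]
    d=p-q;M[k]=(p+q)/2;print(k,"mid",M[k],"w",np.linalg.norm(d),"yaw",np.degrees(np.arctan2(d[1],d[0]))-90)
P=np.array(list(M.values()));c=P.mean(0);v=np.linalg.svd(P-c)[2][0];v*=np.sign(v[0]);print("line",c,np.degrees(np.arctan2(v[1],v[0])),(P-c)@[-v[1],v[0]],(P-c)@v-(M["balls"]-c)@v)
# flange of held barrel: apparent silhouette extents
im=cv2.imread("pics/w3.png");print([b for b in blobs(im,(5,120,90),(22,255,255),(270,220,380,380),200)[0]])
for z in(-.0243,-.0183):
  for dy in(-.02,0,.02):
    R=Ro.from_euler('xyz',s["eef_rot"],degrees=True).as_matrix();print(z,dy,wproj(s,s["eef_pos"]+R@[0,dy,-z]),wproj(s,s["eef_pos"]+R@[.02,0,-z]))
m=blobs(im,(5,120,90),(22,255,255),(270,220,380,380))[1]
for r in(250,260,265,270,275,280,285):
    x=np.flatnonzero(m[r-220]);print(r,x.min()+270,x.max()+270)
E
```

```text
balls mid [0.5545 0.1469] w 0.03467657440752606 yaw -12.633052890775517
press mid [0.6095 0.1351] w 0.028601139622318788 yaw -13.089785406336944
scrF mid [0.5876 0.1395] w 0.0792638890255699 yaw -12.493198156318215
scrR mid [0.6481 0.1263] w 0.07987421858864278 yaw -12.382650018656022
keepF mid [0.5778 0.1418] w 0.017845598836814584 yaw -17.305465328567735
keepSlR mid [0.6439 0.1273] w 0.017819191225066817 yaw -12.267165212825958
lipF mid [0.5427 0.1487] w 0.02402795944103913 yaw -11.360045515974448
lipTip mid [0.5289 0.1519] w 0.043917640247153174 yaw -12.62063935148349
line [0.5866 0.1397] -12.109263858935199 [ 0.0003  0.0003  0.0001 -0.0002  0.0002 -0.0001 -0.0004 -0.0001] [ 0.      0.0563  0.034   0.0958  0.0239  0.0916 -0.0119 -0.0261]
[(np.int32(3162), [283, 230, 82, 72], array([322.827 , 268.1328])), (np.int32(531), [297, 290, 55, 25], array([323.8588, 299.2109])), (np.int32(659), [295, 303, 59, 26], array([323.7542, 313.1487])), (np.int32(3151), [292, 318, 65, 61], array([324.0784, 348.2247]))]
-0.0243 -0.02 [283.4938 287.3901] [323.5478 249.9542]
-0.0243 0 [323.5497 287.5842] [323.5478 249.9542]
-0.0243 0.02 [363.6048 287.384 ] [323.5478 249.9542]
-0.0183 -0.02 [282.2828 292.8276] [323.5491 254.4801]
-0.0183 0 [323.5513 293.0557] [323.5491 254.4801]
-0.0183 0.02 [364.819  292.8208] [323.5491 254.4801]
250 306 340
260 293 353
265 289 356
270 287 360
275 284 362
280 284 363
285 283 364
```

Balls give the slot entry directly: (0.5545, 0.1469), slot yaw −12.1°. I'll lower in front of the mouth, with the flange about 4 mm above plate level.

```bash
cat >> h.py <<'E'
YAW=-12.1;ex=np.array([np.cos(np.radians(YAW)),np.sin(np.radians(YAW))]);ey=np.array([-ex[1],ex[0]])
E0=np.array([.5545,.1469]);OY=.0017;OZ=.0243
def goB(bx,fz,by=0,yaw=77.9):
    p=E0+ex*(bx+.048)+ey*(by-OY);go(p[0],p[1],fz+OZ,yaw)
def bpos():
    s=st();d=s["eef_pos"][:2]-E0;f=s["force"]
    print("bx %.4f by %.4f fz %.4f"%(d@ex-.048,d@ey+OY,s["eef_pos"][2]-OZ),"F along %.1f lat %.1f z %.1f"%(f[:2]@ex,f[:2]@ey,f[2]));return s
E
python3 -c "
from h import *
bpos();goB(-.105,.114)"
```

```text
{'t': np.float64(4.675), 'eef_pos': array([0.5008, 0.1368, 0.2698]), 'eef_rot': array([-179.5191,   -0.1237,   77.8815]), 'force': array([ 0.6297, -0.0523, -0.4452]), 'opening': np.float64(0.0226), 'grip_force': np.float64(58.9758)}
bx -0.0984 by -0.0194 fz 0.2455 F along 0.6 lat 0.1 z -0.4
go [ 0.0318 -0.0092  0.2194] [-0.0027 -0.0007 -0.0001]
```

>>> {"op": "step_arm", "data": {
  "increments": "0 0.0318 -0.0092 0.06 -0.0027 -0.0007 0; 0 0.0318 -0.0092 0.13 -0.0027 -0.0007 0; 0 0.0318 -0.0092 0.19 -0.0027 -0.0007 0; 0 0.0318 -0.0092 0.2194 -0.0027 -0.0007 0; 0 0.0318 -0.0092 0.2194 -0.0027 -0.0007 0"
}}

```text
t: 5.3
eef_pos: [0.4969, 0.1574, 0.137]
eef_rot: [-179.8, 0.1, 77.9]
force: [-0.4, 0.2, -0.3]
opening: 0.0225
grip_force: 59.0
```

>>> {"op": "step_arm", "data": {
  "increments": "0 0 0 0 0 0 0; 0 0 0 0 0 0 0"
}}

```text
t: 5.55
eef_pos: [0.4989, 0.1582, 0.1395]
eef_rot: [179.9, -0.1, 78.0]
force: [-0.7, -0.2, -0.7]
opening: 0.0228
grip_force: 59.0
```

```bash
python3 - <<'E'
from h import *
s=bpos();goB(-.105,.114)
im=robot.grab_frame("wrist");cv2.imwrite("pics/w4.png",im);np.save("s4.npy",s,allow_pickle=True)
cv2.imwrite("pics/c4.png",cv2.resize(im[120:380,270:545],(800,756),interpolation=cv2.INTER_CUBIC)[:600])
E
```

```text
{'t': np.float64(5.55), 'eef_pos': array([0.4989, 0.1582, 0.1395]), 'eef_rot': array([179.8735,  -0.0558,  77.9662]), 'force': array([-0.7079, -0.2377, -0.7132]), 'opening': np.float64(0.0228), 'grip_force': np.float64(59.019)}
bx -0.1047 by 0.0011 fz 0.1152 F along -0.6 lat -0.4 z -0.7
go [-0.0019 -0.0005  0.0021] [ 0.0007 -0.0003  0.0004]
```

View pics/c4.png

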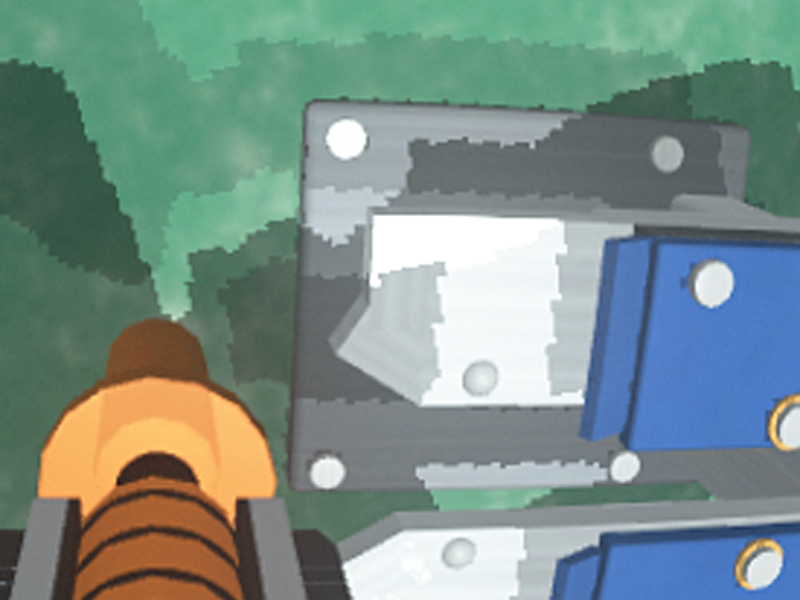

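The picture shows the barrel at crop (157,450), short of the mouth at crop (335,345), with the balls at (480,378) and (459,553). I'll refine the slot line and the flange's offset in the hand.

```bash
python3 - <<'E'
from h import *
from scipy.optimize import least_squares
k=800/275
s=np.load("s4.npy",allow_pickle=True).item()
for a,b,z in(((480,378),(459,553),.111),((421,405),(402,514),.110),((334,345),(330,560),.110)):
    p,q=[wplane(s,(x+.5)/k-.5+270,(y+.5)/k-.5+120,z)[:2] for x,y in(a,b)];m=(p+q)/2-E0
    print((p+q)/2,"bx %.4f by %.4f w %.4f"%(m@ex-.048,m@ey,np.linalg.norm(p-q)))
for n in(3,4):
    s=np.load(f"s{n}.npy",allow_pickle=True).item();im=cv2.imread(f"pics/w{n}.png")
    m=blobs(im,(5,110,70),(22,255,255),(270,220,380,380))[1]
    pts=[]
    for c in list(range(287,303))+list(range(344,360)):
        r=np.flatnonzero(m[:,c-270]);pts.append((c,r.min()+220-.5))
    pts=np.array(pts);R=Ro.from_euler('xyz',s["eef_rot"],degrees=True).as_matrix()
    def f(p,z):
        out=[]
        t=np.radians(np.arange(-85,86,1));C=np.array([wproj(s,s["eef_pos"]+R@[p[0]+.02*np.cos(a),p[1]+.02*np.sin(a),z]) for a in t])
        o=np.argsort(C[:,0]);return np.interp(pts[:,0],C[o,0],C[o,1])-pts[:,1]
    for z in(.0223,.0243,.0263):
        q=least_squares(f,[0,0],args=(z,));print(n,z,q.x,np.sqrt(np.mean(q.fun**2)))
E
```

```text
[0.5541 0.1475] bx -0.0485 by 0.0005 w 0.0347
[0.5438 0.1511] bx -0.0593 by 0.0018 w 0.0214
[0.5299 0.1549] bx -0.0737 by 0.0027 w 0.0417
3 0.0223 [ 0.0021 -0.0001] 0.6856417538631412Traceback (most recent call last):
  File "<stdin>", line 20, in <module>
    return func(*args, **kwargs)
    result = trf(vector_fun.fun, vector_fun.jac, x0, f0, J0, lb, ub, ftol, xtol,
                 gtol, max_nfev, x_scale, loss_function, tr_solver,
                 tr_options.copy(), verbose, callback=callback_wrapped)
    return trf_no_bounds(
        fun, jac, x0, f0, J0, ftol, xtol, gtol, max_nfev, x_scale,
        loss_function, tr_solver, tr_options, verbose, callback=callback)
    J = jac(x)
    self._update_jac()
    ~~~~~~~~~~~~~~~~^^
    self.J = self.jac_wrapped(xp_copy(self.x), f0=self.f)
             ~~~~~~~~~~~~~~~~^^^^^^^^^^^^^^^^^^^^^^^^^^^^
    J, dct = approx_derivative(
             ~~~~~~~~~~~~~~~~~^
        self.fun,
        ^^^^^^^^^
    ...<2 lines>...
        **self.finite_diff_options,
        ^^^^^^^^^^^^^^^^^^^^^^^^^^^
    )
    ^
    J, _nfev = _dense_difference(fun_wrapped, x0, f0, h,
               ~~~~~~~~~~~~~~~~~^^^^^^^^^^^^^^^^^^^^^^^^
                             use_one_sided, method,
                             ^^^^^^^^^^^^^^^^^^^^^^
                             mf)
                             ^^^
    df = [f_eval - f0 for f_eval in f_evals]
                                    ^^^^^^^
    f = np.atleast_1d(self.fun(x, *self.args, **self.kwargs))
                      ~~~~~~~~^^^^^^^^^^^^^^^^^^^^^^^^^^^^^^
    return np.atleast_1d(self.fun(x))
                         ~~~~~~~~^^^
    return self.f(x, *self.args, **self.kwargs)
           ~~~~~~^^^^^^^^^^^^^^^^^^^^^^^^^^^^^^
  File "<stdin>", line 17, in f
  File "h.py", line 24, in wproj
    c=robot.camera_info("wrist");K=np.array(c["K"]);H=np.array(c["hand_eye"])
ValueError: time passes only in moves, steps and waits
```

>>> {"op": "step_arm", "data": {
  "increments": "0 -0.0013 0.012 0.002 0 0 0; 0 -0.0013 0.03 0.002 0 0 0; 0 -0.0013 0.045 0.002 0 0 0; 0 -0.0013 0.052 0.002 0 0 0; 0 -0.0013 0.052 0.002 0 0 0"
}}

```text
t: 6.22
eef_pos: [0.5286, 0.1508, 0.1371]
eef_rot: [-180.0, -0.0, 78.0]
force: [-0.4, 0.4, -0.2]
opening: 0.0221
grip_force: 59.0
```

```bash
python3 -c "
from h import *
bpos();goB(-.048,.114,.0003)"
```

```text
{'t': np.float64(6.225), 'eef_pos': array([0.5286, 0.1508, 0.1371]), 'eef_rot': array([-179.9999,   -0.0047,   77.9662]), 'force': array([-0.3927,  0.4113, -0.2484]), 'opening': np.float64(0.0221), 'grip_force': np.float64(59.0186)}
bx -0.0742 by 0.0001 fz 0.1128 F along -0.5 lat 0.3 z -0.2
go [ 0.0003  0.0436 -0.002 ] [-0.     -0.      0.0004]
```

>>> {"op": "step_arm", "data": {
  "increments": "0 0.0003 0.01 -0.002 0 0 0; 0 0.0003 0.022 -0.002 0 0 0; 0 0.0003 0.033 -0.002 0 0 0; 0 0.0003 0.0436 -0.002 0 0 0; 0 0.0003 0.0436 -0.002 0 0 0"
}}

```text
t: 6.85
eef_pos: [0.5546, 0.1456, 0.1384]
eef_rot: [180.0, -0.0, 78.0]
force: [0.2, -0.6, -0.4]
opening: 0.0225
grip_force: 59.0
```

```bash
python3 - <<'E'
from h import *
s=bpos();goB(-.048,.114,.0003)
im=robot.grab_frame("wrist");cv2.imwrite("pics/w5.png",im)
cv2.imwrite("pics/c5.png",cv2.resize(im[180:330,250:450],(800,600),interpolation=cv2.INTER_CUBIC))
E
```

```text
{'t': np.float64(6.85), 'eef_pos': array([0.5546, 0.1456, 0.1384]), 'eef_rot': array([179.9672,  -0.0157,  77.9657]), 'force': array([ 0.2484, -0.6239, -0.3598]), 'opening': np.float64(0.0225), 'grip_force': np.float64(59.0186)}
bx -0.0477 by 0.0004 fz 0.1141 F along 0.4 lat -0.6 z -0.4
go [-0.0002 -0.0006  0.0002] [ 0.0002 -0.0001  0.0004]
```

View pics/c5.png

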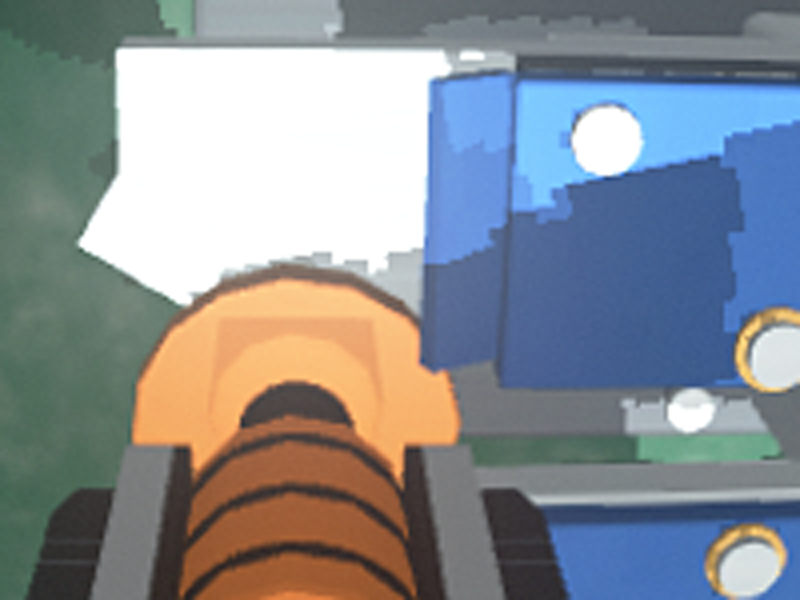

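The flange is over the lip at crop (300,350), just short of the keeper lip at (430,230), and the barrel is in the slot with no side force. I lower it and feel for the balls.

>>> {"op": "step_arm", "data": {
  "increments": "0 0 0 0.001 0 0 0; 0 0 0 0.002 0 0 0; 0 0 0 0.003 0 0 0; 0 0 0 0.003 0 0 0"
}}

```text
t: 7.4
eef_pos: [0.5537, 0.1457, 0.1365]
eef_rot: [-180.0, -0.0, 78.0]
force: [0.7, 0.7, -1.0]
opening: 0.023
grip_force: 59.0
```

>>> {"op": "step_arm", "data": {
  "increments": "0 0 0 0.001 0 0 0; 0 0 0 0.0015 0 0 0; 0 0 0 0.0015 0 0 0"
}}

```text
t: 7.78
eef_pos: [0.5539, 0.1457, 0.136]
eef_rot: [180.0, -0.0, 78.0]
force: [-0.1, 0.2, 1.7]
opening: 0.0227
grip_force: 59.1
```

>>> {"op": "step_arm", "data": {
  "increments": "0 0 0 0.001 0 0 0; 0 0 0 0.001 0 0 0; 0 0 0 0.001 0 0 0"
}}

```text
t: 8.15
eef_pos: [0.5539, 0.1457, 0.1352]
eef_rot: [180.0, -0.0, 78.0]
force: [0.2, -0.6, 4.1]
opening: 0.0226
grip_force: 59.1
```

>>> {"op": "step_arm", "data": {
  "increments": "0 0 0 0.001 0 0 0; 0 0 0 0.001 0 0 0; 0 0 0 0.001 0 0 0"
}}

```text
t: 8.52
eef_pos: [0.5539, 0.1457, 0.1345]
eef_rot: [180.0, -0.0, 78.0]
force: [-1.2, 1.4, 3.3]
opening: 0.0223
grip_force: 59.1
```

Ball contact came at TCP z ≈ 0.136, so the flange is now about 0.5 mm above the plate. I slide in gently.

>>> {"op": "step_arm", "data": {
  "increments": "0 0 0.006 -0.001 0 0 0; 0 0 0.013 -0.001 0 0 0; 0 0 0.02 -0.001 0 0 0; 0 0 0.027 -0.001 0 0 0; 0 0 0.027 -0.001 0 0 0"
}}

```text
t: 9.15
eef_pos: [0.5707, 0.1421, 0.135]
eef_rot: [179.9, -0.0, 78.0]
force: [-0.4, 0.6, -1.7]
opening: 0.0227
grip_force: 59.3
```

```bash
python3 -c "
from h import *
bpos()"
```

```text
{'t': np.float64(9.15), 'eef_pos': array([0.5707, 0.1421, 0.135 ]), 'eef_rot': array([179.9314,  -0.0116,  77.9701]), 'force': array([-0.4384,  0.561 , -1.7457]), 'opening': np.float64(0.0227), 'grip_force': np.float64(59.2695)}
bx -0.0312 by 0.0004 fz 0.1107 F along -0.5 lat 0.5 z -1.7
```

>>> {"op": "step_arm", "data": {
  "increments": "0 0 0.007 0 0 0 0; 0 0 0.014 0 0 0 0; 0 0 0.021 0 0 0 0; 0 0 0.028 0 0 0 0; 0 0 0.03 0 0 0 0"
}}

```text
t: 9.78
eef_pos: [0.5876, 0.1384, 0.1351]
eef_rot: [180.0, 0.0, 78.0]
force: [-0.8, -0.3, -0.9]
opening: 0.0229
grip_force: 59.3
```

```bash
python3 -c "
from h import *
bpos()"
```

```text
{'t': np.float64(9.775), 'eef_pos': array([0.5876, 0.1384, 0.1351]), 'eef_rot': array([179.9949,   0.001 ,  77.9774]), 'force': array([-0.7806, -0.2679, -0.9481]), 'opening': np.float64(0.0229), 'grip_force': np.float64(59.2733)}
bx -0.0139 by 0.0003 fz 0.1108 F along -0.7 lat -0.4 z -0.9
```

Now 1–2 mm steps with small forces watched.

>>> {"op": "step_arm", "data": {
  "increments": "0 0 0.003 0 0 0 0; 0 0 0.006 0 0 0 0; 0 0 0.009 0 0 0 0; 0 0 0.012 0 0 0 0; 0 0 0.012 0 0 0 0"
}}

```text
t: 10.4
eef_pos: [0.5938, 0.1369, 0.1346]
eef_rot: [-179.9, 0.0, 78.0]
force: [-2.0, -0.7, -3.1]
opening: 0.0223
grip_force: 59.0
```

>>> {"op": "step_arm", "data": {
  "increments": "0 0 0.002 0 0 0 0; 0 0 0.004 0 0 0 0; 0 0 0.006 0 0 0 0; 0 0 0.006 0 0 0 0"
}}

```text
t: 10.9
eef_pos: [0.5971, 0.1364, 0.1346]
eef_rot: [-179.9, 0.0, 78.0]
force: [-4.5, 0.5, -5.6]
opening: 0.0225
grip_force: 58.9
```

>>> {"op": "step_arm", "data": {
  "increments": "0 0 0.0017 0 0 0 0; 0 0 0.0033 0 0 0 0; 0 0 0.0033 0 0 0 0"
}}

```text
t: 11.28
eef_pos: [0.6002, 0.1357, 0.1351]
eef_rot: [180.0, 0.0, 78.0]
force: [-3.8, -1.4, -5.8]
opening: 0.0228
grip_force: 59.0
```

>>> {"op": "step_arm", "data": {
  "increments": "0 0 0.0017 0 0 0 0; 0 0 0.0033 0 0 0 0; 0 0 0.0033 0 0 0 0"
}}

```text
t: 11.65
eef_pos: [0.6019, 0.1353, 0.1351]
eef_rot: [180.0, 0.0, 78.0]
force: [-3.9, -0.0, -6.5]
opening: 0.023
grip_force: 59.0
```

```bash
python3 -c "
from h import *
bpos()"
```

```text
{'t': np.float64(11.65), 'eef_pos': array([0.6019, 0.1353, 0.1351]), 'eef_rot': array([179.9772,   0.0029,  77.9865]), 'force': array([-3.8756, -0.0315, -6.5201]), 'opening': np.float64(0.023), 'grip_force': np.float64(58.9979)}
bx 0.0008 by 0.0003 fz 0.1108 F along -3.8 lat -0.8 z -6.5
```

>>> {"op": "step_arm", "data": {
  "increments": "0 0 0.002 0 0 0 0; 0 0 0.004 0 0 0 0; 0 0 0.006 0 0 0 0; 0 0 0.006 0 0 0 0"
}}

```text
t: 12.15
eef_pos: [0.6055, 0.1346, 0.1351]
eef_rot: [180.0, -0.0, 78.0]
force: [-3.3, -1.2, -5.7]
opening: 0.0227
grip_force: 59.0
```

>>> {"op": "step_arm", "data": {
  "increments": "0 0 0.0015 0 0 0 0; 0 0 0.0025 0 0 0 0; 0 0 0.0025 0 0 0 0"
}}

```text
t: 12.52
eef_pos: [0.6067, 0.1343, 0.1351]
eef_rot: [180.0, -0.0, 78.0]
force: [-4.6, -1.1, -6.4]
opening: 0.0221
grip_force: 59.0
```

>>> {"op": "step_arm", "data": {
  "increments": "0 0 0.001 0 0 0 0; 0 0 0.002 0 0 0 0; 0 0 0.002 0 0 0 0"
}}

```text
t: 12.9
eef_pos: [0.6079, 0.1341, 0.135]
eef_rot: [180.0, 0.0, 78.0]
force: [-4.3, -1.7, -5.3]
opening: 0.0227
grip_force: 59.0
```

>>> {"op": "step_arm", "data": {
  "increments": "0 0 0.001 0 0 0 0; 0 0 0.002 0 0 0 0; 0 0 0.002 0 0 0 0"
}}

```text
t: 13.28
eef_pos: [0.609, 0.1339, 0.1351]
eef_rot: [-180.0, 0.0, 78.0]
force: [-4.7, -1.7, -5.4]
opening: 0.0228
grip_force: 59.1
```

>>> {"op": "step_arm", "data": {
  "increments": "0 0 0.001 0 0 0 0; 0 0 0.002 0 0 0 0; 0 0 0.002 0 0 0 0"
}}

```text
t: 13.65
eef_pos: [0.61, 0.1337, 0.135]
eef_rot: [-180.0, 0.0, 78.0]
force: [-4.7, -1.0, -6.0]
opening: 0.0226
grip_force: 59.1
```

>>> {"op": "step_arm", "data": {
  "increments": "0 0 0.001 0 0 0 0; 0 0 0.0017 0 0 0 0; 0 0 0.0017 0 0 0 0"
}}

```text
t: 14.02
eef_pos: [0.611, 0.1334, 0.1351]
eef_rot: [-180.0, 0.0, 78.0]
force: [-5.0, -1.9, -6.4]
opening: 0.0226
grip_force: 59.1
```

>>> {"op": "step_arm", "data": {
  "increments": "0 0 0.001 0 0 0 0; 0 0 0.0017 0 0 0 0; 0 0 0.0017 0 0 0 0"
}}

```text
t: 14.4
eef_pos: [0.6119, 0.1333, 0.135]
eef_rot: [-180.0, 0.0, 78.0]
force: [-4.6, -1.0, -4.8]
opening: 0.0227
grip_force: 59.1
```

>>> {"op": "step_arm", "data": {
  "increments": "0 0 0.001 0 0 0 0; 0 0 0.0017 0 0 0 0; 0 0 0.0017 0 0 0 0"
}}

```text
t: 14.78
eef_pos: [0.6128, 0.1331, 0.135]
eef_rot: [-180.0, 0.0, 78.0]
force: [-5.4, -1.7, -4.5]
opening: 0.0223
grip_force: 59.1
```

>>> {"op": "step_arm", "data": {
  "increments": "0 0 0.001 0 0 0 0; 0 0 0.0017 0 0 0 0; 0 0 0.0017 0 0 0 0"
}}

```text
t: 15.15
eef_pos: [0.6129, 0.133, 0.135]
eef_rot: [-179.9, 0.0, 78.0]
force: [-7.2, -0.9, -4.0]
opening: 0.0224
grip_force: 59.2
```

```bash
python3 -c "
from h import *
s=bpos();im=robot.grab_frame('wrist');cv2.imwrite('pics/w6.png',im)
cv2.imwrite('pics/c6.png',cv2.resize(im[200:320,290:450],(800,600),interpolation=cv2.INTER_CUBIC))"
```

```text
{'t': np.float64(15.15), 'eef_pos': array([0.6129, 0.133 , 0.135 ]), 'eef_rot': array([-179.8567,    0.0138,   77.9882]), 'force': array([-7.1938, -0.9447, -4.0106]), 'opening': np.float64(0.0224), 'grip_force': np.float64(59.2274)}
bx 0.0120 by 0.0004 fz 0.1107 F along -6.8 lat -2.4 z -4.0
```

View pics/c6.png

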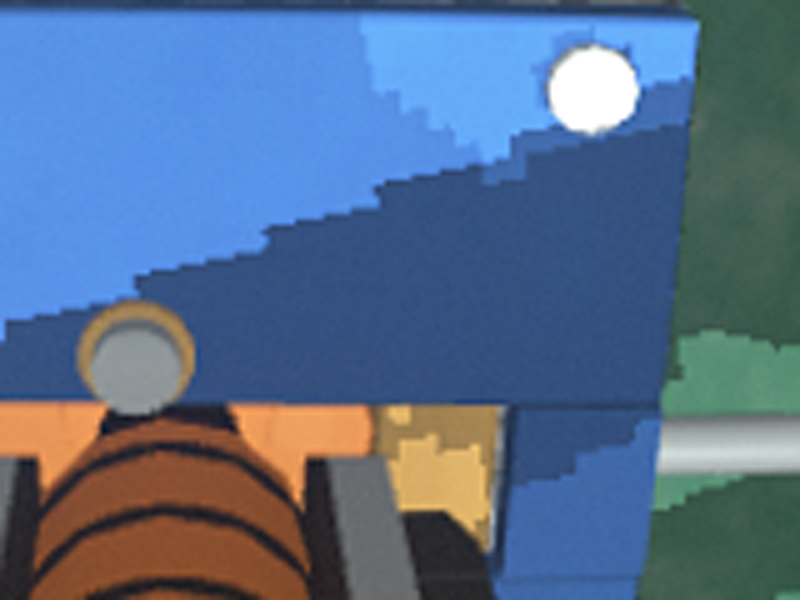

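The flange edge meets the orange stop at crop (375,430), and the last 1 mm command moved the arm only 0.1 mm with the force rising. One small step more to confirm.

>>> {"op": "step_arm", "data": {
  "increments": "0 0 0.0006 0 0 0 0; 0 0 0.0012 0 0 0 0; 0 0 0.0012 0 0 0 0"
}}

```text
t: 15.58
eef_pos: [0.613, 0.133, 0.135]
eef_rot: [-179.8, 0.0, 78.0]
force: [-8.7, -0.7, -1.8]
opening: 0.023
grip_force: 59.4
```

Motion stopped and the force is steeply above the drag, so it is home. I release.

>>> {"op": "step_arm", "data": {
  "increments": "30 0 -0.0008 0 0 0 0; 60 0 -0.0008 0 0 0 0; 100 0 -0.0008 0 0 0 0; 100 0 -0.0008 0 0 0 0; 100 0 -0.0008 0 0 0 0"
}}

```text
t: 16.2
eef_pos: [0.6151, 0.1328, 0.1354]
eef_rot: [179.9, -0.0, 78.0]
force: [-0.4, -0.5, -0.0]
opening: 0.0854
grip_force: 0.0
```

>>> {"op": "step_arm", "data": {
  "increments": "100 0 0 -0.02 0 0 0; 100 0 0 -0.06 0 0 0; 100 0 0 -0.12 0 0 0; 100 0 0 -0.2 0 0 0; 100 0 0 -0.25 0 0 0"
}}

```text
t: 16.82
eef_pos: [0.6154, 0.1329, 0.2888]
eef_rot: [179.8, -0.1, 78.0]
force: [-0.2, 1.1, -0.7]
opening: 0.0855
grip_force: 0.0
```

```bash
python3 -c "
from h import *
s=bpos();im=robot.grab_frame('wrist');cv2.imwrite('pics/w7.png',im);sd=robot.grab_frame('side')
r=lambda i,w,h:cv2.resize(i,(w,h),interpolation=cv2.INTER_CUBIC)
cv2.imwrite('pics/c7.png',np.hstack([r(im[150:320,240:410],400,400),r(sd[150:270,270:390],400,400)]))"
```

```text
{'t': np.float64(16.825), 'eef_pos': array([0.6154, 0.1329, 0.2888]), 'eef_rot': array([179.7756,  -0.0787,  77.9856]), 'force': array([-0.2185,  1.1111, -0.7086]), 'opening': np.float64(0.0855), 'grip_force': np.float64(0.0)}
bx 0.0145 by 0.0008 fz 0.2645 F along -0.4 lat 1.0 z -0.7
```

View pics/c7.png

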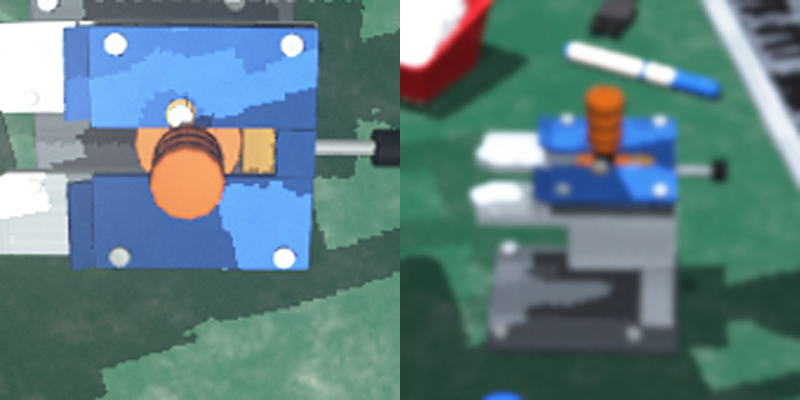

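The barrel stands upright in the slot against the orange stop, released, with no red pin showing. I'll check numerically for a gap at crop column 242.

```bash
python3 -c "
import cv2
for f,rows,c in(('w7',(206,210,213,216,219),(334,352)),('w6',(284,287),(355,372))):
  im=cv2.imread(f'pics/{f}.png')
  for r in rows:print(f,r,c[0],[tuple(map(int,p)) for p in im[r,c[0]:c[1]]])
"
```

```text
w7 206 334 [(116, 174, 244), (117, 175, 244), (116, 174, 244), (116, 175, 244), (118, 176, 244), (115, 175, 244), (118, 178, 248), (101, 149, 228), (83, 93, 131), (97, 136, 163), (116, 180, 224), (118, 187, 228), (118, 186, 227), (116, 185, 225), (119, 188, 227), (116, 184, 225), (118, 188, 227), (120, 190, 229)]
w7 210 334 [(117, 176, 247), (117, 174, 244), (117, 174, 243), (115, 173, 243), (113, 171, 242), (114, 172, 243), (117, 174, 244), (117, 177, 248), (88, 115, 178), (96, 139, 175), (115, 180, 222), (118, 186, 226), (119, 186, 225), (117, 184, 224), (119, 186, 225), (118, 184, 225), (119, 186, 226), (120, 189, 228)]
w7 213 334 [(104, 145, 217), (119, 180, 248), (117, 175, 244), (116, 174, 242), (117, 175, 243), (115, 173, 242), (116, 175, 244), (102, 154, 234), (92, 106, 145), (103, 144, 171), (118, 184, 225), (118, 186, 227), (119, 185, 225), (117, 184, 225), (118, 185, 224), (119, 184, 224), (118, 185, 226), (119, 189, 229)]
w7 216 334 [(86, 91, 117), (105, 145, 211), (114, 177, 246), (115, 175, 243), (113, 172, 242), (116, 176, 244), (119, 182, 251), (90, 116, 168), (83, 83
[... 339 characters left out ...]
19, 189, 229), (119, 187, 226), (117, 183, 224), (118, 186, 226), (118, 186, 225), (119, 187, 226), (119, 187, 227), (120, 190, 229)]
w6 284 355 [(96, 160, 237), (95, 158, 236), (94, 157, 235), (94, 155, 235), (91, 154, 234), (93, 154, 235), (93, 155, 236), (94, 158, 237), (87, 148, 234), (63, 100, 159), (64, 95, 118), (78, 123, 152), (80, 127, 158), (86, 139, 173), (100, 168, 208), (101, 167, 208), (97, 162, 205)]
w6 287 355 [(94, 159, 236), (90, 155, 234), (91, 155, 233), (92, 155, 233), (92, 157, 235), (90, 152, 234), (92, 154, 235), (94, 158, 237), (83, 146, 233), (59, 93, 147), (67, 97, 117), (80, 126, 155), (82, 131, 163), (81, 129, 161), (79, 129, 160), (82, 132, 164), (82, 130, 163)]
```

At the flange's foremost row only one blended edge pixel separates it from the stop, as when it was pressed. It is home, so I hand in.

```bash
python3 -c "
from workcell import robot
print(robot.hand_in())"
```

```text
the job is handed in; nothing more can be done
None
```

The amber barrel is in the bracket, home against the depth stop and released, and the job is handed in (no verdict was returned). Peak push felt was about 9 N, the robot never contacted the blue-capped barrel, tin or loupe, and I viewed 11 pictures against the limit of 10.

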